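# Cap the lens of the bench camera

### The arm

A 7-joint arm with a two-finger parallel gripper is mounted at the origin on a cart in front of the work surface, level with it; the furniture and walls round the work are solid. World frame = base frame: x ahead of the robot, y to its left, z up, the work surface at z = 0. Lengths are in m, angles in rad, forces in N, time in s.
With the tool pointing down it reaches from about 0.4 to 0.85 m from the base axis. Payload 10.4 kg.
Tool frame: the origin (TCP) lies midway between the tips of the shut fingers; the grasp point (between the pads) lies 19 mm behind it; z points along the fingers, y is the line along which they close (so a half turn about z gives the same grasp; the last joint's range is limited). The gripper opens to 87 mm and grips with 3 to 60 N. Pads are 19 mm wide; open, the fingers measure 117 mm over their backs; the gripper's body (75 mm by 190 mm) begins 51 mm behind the grasp point.
Start: joints at [1.094, 0.332, -0.065, 1.46, 0.022, 1.35, -0.088], TCP at [0.274, -0.562, 0.223] pointing down, gripper open.
Joint ranges: [-2.6, 2.6], [-0.5, 2.12], [-1.47, 1.34], [0.16, 2.42], [-1.27, 4.41], [0.06, 2.06], [-2.6, 2.6]. Speed limits (rad/s): [2.22, 2.22, 2.79, 2.79, 3.14, 3.14, 3.14].

### API

Orientations are given as a unit quaternion [x, y, z, w].
In Python, from bench import r gives the robot as it stands.
- The arm moves only by the tool arm_command, never from a script. Its argument "moves" is one flat list of numbers, 4 for each row, row after row: the shift along the tool's x, y, z in cm, then the turn about the tool's z in degrees. A call has 1 to 12 rows; each row shifts and turns the commanded pose from where the row before left it, along the tool's axes as they then stand; what a row does not reach is not made up. A row lasts 1/12 s, in which the tool goes at most 41.7 mm and 7.16 degrees, less where a joint would pass 70% of its speed; a pose out of reach is approached as far as the arm can. A call with a gripper value outside its range is refused whole. "fingers" is the opening in per cent of the stroke, from 0 (shut) to 100 (fully open), set as the call begins (left out, the last holds). The fingers move at their own pace and stop on an object; "squeeze" is the grip in N (left out, the last holds). Time passes only in rows, so rows that do not move let the fingers close. It gives the time, the measured TCP pose, the force, the opening and the grip force at its end, in the units of the state.
- r.read_state(): the state, without advancing time (a new reading comes with each control period).
- r.camera(name): name is "scene" or "top" or "wrist"; returns the picture (400x640x3 uint8, red, green, blue); there is no depth.
- r.camera_info(name): a dict with "fx", "fy", "cx", "cy" (pixels), "origin" and "attitude" of the camera in the world. Camera axes: x right, y up, looking along -z (the intrinsics and any distortion apply to the point x, -y, -z); pixel columns grow to the right and rows downward; lengths in m; the calibration is good to about 2 mm. A picture is of the moment at which its call begins: read the wrist's pose just before it. camera_info takes no time and is no camera call; for the wrist camera it gives the pose at the moment of the call.
- r.close_job(): hands the job in; it is judged then, once.
The state is a dict: "time": time; "joint_positions": joint angles; "joint_vel": joint speeds; "joint_torque": joint torques, N m; "ee_pos": TCP position; "eef_rot": TCP orientation; "ft_force": force on the tool from outside, world axes, zero at the start; "torque": the same for the moment, N m; "width": finger opening in m; "grip_force": force on a finger pad.
Only numpy, scipy, OpenCV 4.12 (cv2) and the standard library are available. Lean on these libraries where they do the work, as an engineer would, in place of code of your own. Each camera call takes 0.05 s, during which the arm holds its last target. There are 200 camera calls.

### The job

Put the lens cap on the camera that stands lens-up on the bench: take the larger of the two caps by its two finger tabs, pinch them fully together, and feel your way gently into the lens mouth, whose exact place the camera's adjustable stage leaves uncertain. Press the cap down against the springy rubber seal until it is home, and only then let the tabs spread, so that both lugs snap out under the rim and hold the cap level and shut. Use a light hand on the lens, and leave the small cap and the bottle where they are.

Things in the scene. Friction and masses are not known exactly. Their poses are not given: they have to be found in the camera images.
- cap: The larger lens cap: black, round, about 70 g, lying on its plug with two finger tabs upward. Origin: centre of the plug's underside; z up. Plug 49 mm across, z 0 to 9 mm, lower edge chamfered 1 mm. Flange 66 mm across, z 9 to 12 mm. It goes in upright, at any yaw.
- cap_face (a point): Centre of the flat flange top, 12 mm above the cap's origin, where fingertips may rest and push. The tabs are upright plates 18 mm long (along the cap's x), 4 mm thick, up to z = 26 mm, one either side along y; outer faces 34 mm apart when free, 24 mm when fully pinched. A bridge 10 mm wide, to z = 20.5 mm, lies between them.
- cap_lugs (a point): Point on the cap's axis at mid-height of the two steel lugs (z 2 to 4.2 mm). Each tab moves one lug, 14 mm wide, at +y and -y: it reaches 28.5 mm from the axis when free, 23.5 mm (inside the plug) when pinched. Lugs have square edges: while they stick out they cannot pass the rim.
- tab_left (a joint): travel of the tab and lug at the cap's +y: 0 = sprung out, 0.005 m = fully pinched in. Its spring needs 2 N at the start and 6 N at full travel: a grip of 10 to 40 N holds both tabs fully in. It springs out again by itself.
- tab_right (a joint): the same for the tab and lug at the cap's -y: 0 = sprung out, 0.005 m = fully pinched in.
- camera: Camera looking straight up, fixed to the bench: aluminium base plate 130 x 110 x 12 mm, grey body, two-plate centring stage with brass thumbscrews, black upright lens barrel 68 mm across. Origin: centre of the base's underside, z up. The stage is locked where someone left it: the lens axis is up to 6.5 mm off the base's axis in its x and up to 6.5 mm in its y; only sight or touch tells.
- rim_height (a point): Point on the base's axis (not the lens's) at the height of the lens rim, 112 mm above the base's underside. Mouth 51 mm across (chamfer 1 mm), 3 mm thick; below it a groove 61 mm across, 9 mm deep. A cap not in the mouth stands on the rim, its origin at this height or above, and is pushed up at the side towards which it is off centre.
- seat_height (a point): Point on the base's axis, 104.8 mm above its underside. A springy rubber ring, 57 to 64 mm across, stands 3 mm above the rim (gives from 3 N, flush at 9 N). In the mouth, the cap's origin is 106 mm up on the loose seal and 103 mm when the flange meets the rim; the lugs can spread only below 104.8 mm (5.5 N), and the seal then lifts the latched cap to this point.
- small_cap: The smaller cap, of the same kind but for another lens (plug 35 mm, flange 52 mm across): to be left alone. Origin at the centre of the plug's underside.
- ipa_bottle: White bottle, 62 mm across, 112 mm tall, standing beyond the camera, to be left alone. Origin at the centre of its underside.
Not all that is in view belongs to the job. Leave any purple or red look-alike of the cap alone.

How it is judged:
By the outcome, as a careful person would: the job done as asked, in the order asked, and still so for the second after the job is handed in, with the robot touching nothing.
It also fails if it takes over 54 s, if anything falls off the work surface, if the arm or the gripper's body presses on something with over 40 N, if the wrist force passes 120 N, or if a joint passes its speed limit or range.

## Working session

There is one attempt and no reset: what is moved stays moved. The work goes in short steps, Python scripts to look and compute and a tool call to move; the robot and the scene stay as the last step left them, time stands still between calls to the robot, and variables do not carry over. Pictures are saved under pics/ and viewed, at most 10 in all, crops included, and the job is handed in when it is done.

Besides the shell and the picture viewer there is one more tool, called after "Request:" in YAML: its name, and indented under it one key for each argument. arm_command: Moves the arm, as the interface text tells. Its arguments: {"type":"object","properties":{"moves":{"type":"array"},"fingers":{"type":"number"},"squeeze":{"type":"number"}},"required":["moves"]}

```bash
mkdir -p pics; ls; cat > h.py <<'E'
from bench import r
import numpy as np, cv2, json
from scipy.spatial.transform import Rotation as R
def snap(n,f,save=True):
    s=r.read_state(); i=r.camera_info(n); im=r.camera(n)
    cv2.imwrite(f'pics/{f}.png',im[:,:,::-1]); json.dump({k:(np.array(v).tolist() if not isinstance(v,str) else v) for k,v in i.items()},open(f'pics/{f}.json','w'))
    return s,i,im
def rot(a):
    a=np.array(a); return a if a.shape==(3,3) else R.from_quat(a).as_matrix()
def pt(f,u,v,z):
    i=json.load(open(f'pics/{f}.json')); 
    d=rot(i['attitude'])@np.array([(u-i['cx'])/i['fx'],-(v-i['cy'])/i['fy'],-1]); o=np.array(i['origin'])
    return o+d*(z-o[2])/d[2]
def px(f,p):
    i=json.load(open(f'pics/{f}.json')); q=rot(i['attitude']).T@(np.array(p)-np.array(i['origin']))
    return i['cx']+i['fx']*q[0]/-q[2], i['cy']+i['fy']*q[1]/q[2]
E
python3 - <<'E'
from h import *
for n in ['top','scene','wrist']:
    s,i,im=snap(n,n+'0'); print(n,i)
print(s)
E
```

```text
pics
top {'fx': 379.4292782895475, 'fy': 379.4292782895475, 'cx': 323.0034513333135, 'cy': 193.65731155049383, 'origin': array([ 0.47139853, -0.10588865,  1.003976  ]), 'attitude': array([ 0.04389102, -0.05293987, -0.69897047,  0.71183652])}
scene {'fx': 384.9330723437556, 'fy': 384.9330723437556, 'cx': 322.25297867843193, 'cy': 200.7096632062055, 'origin': array([0.09347157, 0.29022924, 0.64561786]), 'attitude': array([-0.16975945,  0.37702099,  0.82325331, -0.38896129])}
wrist {'fx': 335.726485279179, 'fy': 335.726485279179, 'cx': 316.5954758009523, 'cy': 193.80240447593573, 'origin': array([ 0.33517843, -0.53211987,  0.38395299]), 'attitude': array([-0.10496785,  0.06655495, -0.52590113,  0.84141559])}
{'time': 0.1, 'joint_positions': array([ 1.09437828,  0.33282351, -0.06472673,  1.46083338,  0.02160753,
        1.34987527, -0.08852718]), 'joint_vel': array([ 0.00017633, -0.00170921,  0.00031674, -0.00081776,  0.00015521,
        0.00041513,  0.00195041]), 'joint_torque': array([ 1.37898569e-03, -6.24552441e+01,  2.46627477e-02, -3.90721893e+01,
       -6.13689283e-02,  3.64516117e-02,  5.52151289e-05]), 'ee_pos': array([ 0.27386621, -0.5614369 ,  0.22183573]), 'eef_rot': array([ 9.74364152e-01,  2.24975806e-01, -1.65391073e-04, -5.99410208e-04]), 'ft_force': array([-0.81658063, -0.70437836, -0.00763389]), 'torque': array([ 0.01760139,  0.03586507, -0.00534362]), 'grip_force': 0.0, 'width': 0.08749103218814516}
```

View pics/top0.png

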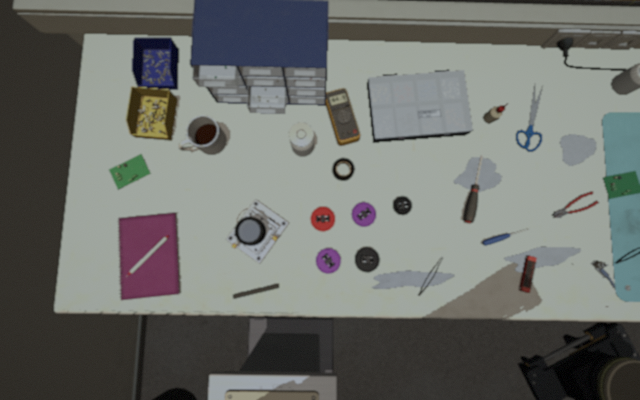

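View pics/scene0.png

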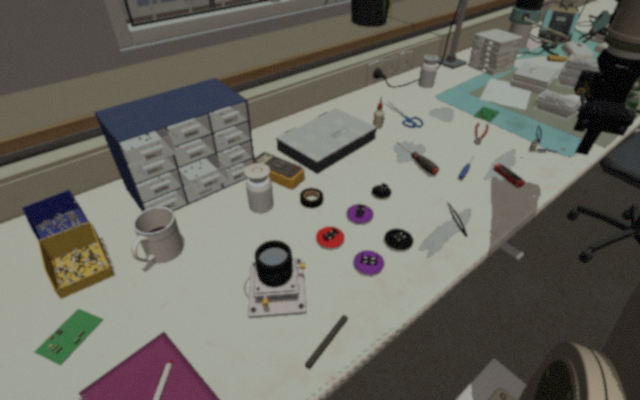

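Top view: the big black cap is at (367,259), the small one at (402,205), the camera's lens at about (250,231), with purple and red decoys between them. I'll enlarge these.

```bash
python3 - <<'E'
from h import *
im=cv2.imread('pics/top0.png'); sc=cv2.imread('pics/scene0.png')
def c(im,u,v,h,w): return cv2.resize(im[v-h:v+h,u-w:u+w],(400,300),interpolation=cv2.INTER_CUBIC)
o=np.hstack([c(im,367,259,15,20),c(im,255,231,30,40)]); cv2.imwrite('pics/c1.png',o)
print(pt('top0',367,259,.02),pt('top0',402,205,.02),pt('top0',250,231,.115),pt('top0',258,230.5,.012))
print(pt('scene0',398,238,.02),pt('scene0',274,250,.115))
for n in ['top0','scene0']:print(px(n,[.274,-.562,.223]))
E
```

```text
[ 0.44045258 -0.23293863  0.02      ] [ 0.58124964 -0.32440822  0.02      ] [0.50312187 0.05215056 0.115     ] [0.50846001 0.0497884  0.012     ]
[ 0.43473177 -0.22509592  0.02      ] [0.50563511 0.05201915 0.115     ]
(np.float64(545.8832438377555), np.float64(350.50080080233045))
(np.float64(579.6223575135305), np.float64(139.7249082377247))
```

View pics/c1.png

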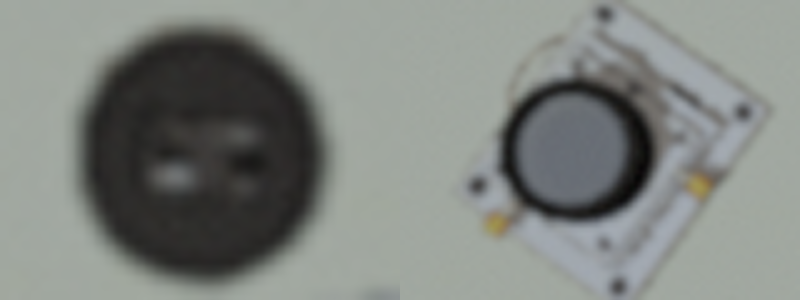

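Request:
arm_command:
  moves: [2.65,-2.0,0.2,0,2.65,-2.0,0.2,0,2.65,-2.0,0.2,0,2.65,-2.0,0.2,0,2.65,-2.0,0.2,0,2.65,-2.0,0.2,0,2.65,-2.0,0.2,0,2.65,-2.0,0.2,0,2.65,-2.0,0.2,0,2.65,-2.0,0.2,0,2.65,-2.0,0.2,0,0,0,0,0]

```text
time: 1.15
ee_pos: [0.4424, -0.2295, 0.2003]
eef_rot: [0.973, 0.229, 0.001, -0.001]
ft_force: [0.7, 0.2, -0.4]
width: 0.0868
grip_force: 0.0
```

```bash
python3 - <<'E'
from h import *
s,i,im=snap('wrist','w1'); print(s['ee_pos'],s['eef_rot'],s['time'],i['origin']); print(px('w1',[.44,-.233,.012]),px('w1',s['ee_pos']))
E
```

```text
[ 0.44241681 -0.22947175  0.20032917] [ 9.73389876e-01  2.29152485e-01  6.44190873e-04 -9.34122380e-04] 1.15 [ 0.50326364 -0.1998219   0.36257321]
(np.float64(318.61163783369255), np.float64(178.1764166042172)) (np.float64(316.05648868017425), np.float64(243.7654062373154))
```

View pics/w1.png

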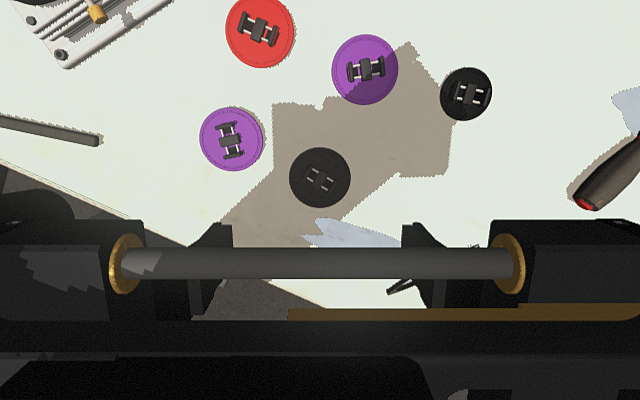

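The wrist view shows the big black cap at (320,177), close to where I predicted it (318.6,178). I'll enlarge it with contrast to get its yaw.

```bash
python3 - <<'E'
from h import *
im=cv2.imread('pics/w1.png')[142:212,280:360]
o=cv2.resize(im,(640,560),interpolation=cv2.INTER_CUBIC); o=np.clip((o/255.)**.5*255*1.1,0,255).astype(np.uint8); cv2.imwrite('pics/c2.png',o)
E
```

```text
(no output)
```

View pics/c2.png

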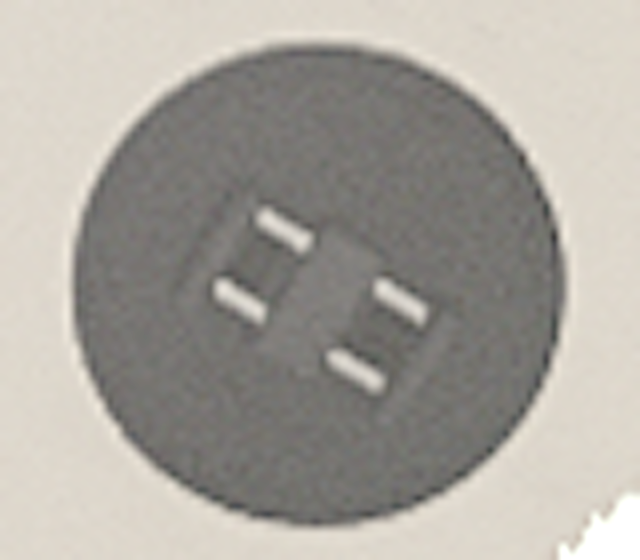

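```bash
cat >> h.py <<'E'
def tool(s,p):
    m=R.from_quat(s['eef_rot']).as_matrix(); return m.T@(np.array(p)-s['ee_pos'])*100
E
python3 - <<'E'
from h import *
s=r.read_state()
c=pt('w1',319.9,177.4,.012); print('cap',c,tool(s,c))
f=lambda u,v,z=.0205: pt('w1',280+u/8,142+v/8,z)
m=R.from_quat(s['eef_rot']).as_matrix()
for a,b in [((258,213),(428,316)),((215,288),(384,386))]:
    d=m.T@(f(*b)-f(*a)); print(d, np.degrees(np.arctan2(d[1],d[0])))
print('tabs mid',(f(258,213,.018)+f(428,316,.018)+f(215,288,.018)+f(384,386,.018))/4)
e1=f(73,283,.012);e2=f(566,283,.012);print('dia',np.linalg.norm(e1-e2))
# reproj top
print(px('top0',c),'tool x world angle',np.degrees(np.arctan2(m[1,0],m[0,0])))
E
```

```text
cap [ 0.44136459 -0.23385038  0.012     ] [-0.02132546  0.13095284 18.83954897]
[-1.35184607e-02  2.21096967e-02 -2.08474671e-05] 121.44273245408513
[-1.30344695e-02  2.20745757e-02 -2.06121406e-05] 120.5607588083948
tabs mid [ 0.44042669 -0.23461506  0.018     ]
dia 0.0655597366591136
(np.float64(366.95378816156784), np.float64(258.5423520582942)) tool x world angle 26.352590314319237
```

Request:
arm_command:
  moves: [-0.05,0.15,0,0,0,0,2.6,6.2,0,0,2.6,6.2,0,0,2.6,6.2,0,0,2.6,6.2,0,0,2.6,6.2,0,0,1.5,0,0,0,1.5,0,0,0,1.0,0,0,0,0,0,0,0,0,0]

```text
time: 2.12
ee_pos: [0.4394, -0.2385, 0.0306]
eef_rot: [0.999, -0.044, -0.0, -0.0]
ft_force: [0.5, -0.3, 1.1]
width: 0.0868
grip_force: 0.0
```

```bash
python3 - <<'E'
from h import *
s,i,im=snap('wrist','w2'); print(s['ee_pos'],s['eef_rot'],s['time'],s['ft_force'],tool(s,[.441,-.234,.012])); print(px('w2',[.441,-.234,.012]))
E
```

```text
[ 0.43936485 -0.23853289  0.03055612] [ 9.99022853e-01 -4.41954264e-02 -3.20015860e-04 -3.73926363e-05] 2.1167 [ 0.48388152 -0.26114351  1.14197267] [ 0.12404159 -0.4658712   1.85555425]
(np.float64(308.8970443016709), np.float64(229.10248945226445))
```

View pics/w2.png

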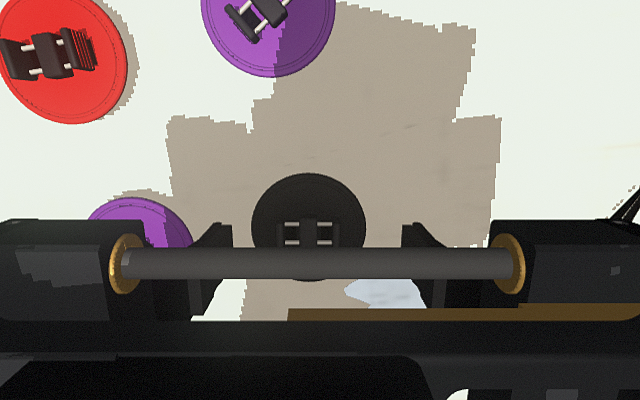

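Request:
arm_command:
  moves: [0.1,-0.45,0,0,0,0,0.8,0,0,0,0.6,0,0,0,0.2,0,0,0,0,0,0,0,0,0]

```text
time: 2.67
ee_pos: [0.441, -0.2334, 0.0144]
eef_rot: [0.999, -0.044, -0.0, -0.0]
ft_force: [0.3, -0.2, 0.1]
width: 0.087
grip_force: 0.0
```

```bash
python3 - <<'E'
from h import *
s=r.read_state(); print(s['ee_pos'],s['ft_force'],tool(s,[.441,-.234,.012])); print(px('w2',[.441,-.234,.018]))
E
```

```text
[ 0.4410113  -0.23337354  0.0143623 ] [ 0.26292513 -0.18322155  0.14575081] [0.0044313  0.0625472  0.23621731]
(np.float64(308.65155945867184), np.float64(232.88955372599753))
```

Request:
arm_command:
  moves: [0,0.05,0.1,0,0,0,0,0,0,0,0,0,0,0,0,0,0,0,0,0,0,0,0,0,0,0,0,0,0,0,0,0,0,0,0,0,0,0,0,0]
  fingers: 0
  squeeze: 30

```text
time: 3.5
ee_pos: [0.4411, -0.2339, 0.0136]
eef_rot: [0.999, -0.044, 0.0, 0.0]
ft_force: [-0.3, -0.8, 0.0]
width: 0.0283
grip_force: 4.3
```

Request:
arm_command:
  moves: [0,0,0,0,0,0,0,0,0,0,0,0,0,0,0,0]

```text
time: 3.83
ee_pos: [0.4412, -0.234, 0.0137]
eef_rot: [0.999, -0.044, 0.0, 0.0]
ft_force: [-1.9, 0.0, 4.4]
width: 0.0228
grip_force: 30.0
```

Request:
arm_command:
  moves: [0,0,-0.5,0,0,0,-1.5,0,0,0,-3.0,0,0,0,-3.0,0,0,-1.5,-3.0,0,0,-2.5,-2.0,0,0,-3.5,-2,0,0,-3.5,-2,0,0,-3.5,-2,0,0,-3.5,-2,0,0,-3.5,-1.6,0,0,-3.0,0,0]

```text
time: 4.83
ee_pos: [0.4636, 0.0129, 0.2431]
eef_rot: [0.999, -0.043, 0.003, 0.0]
ft_force: [2.1, 0.4, -0.3]
width: 0.0228
grip_force: 30.0
```

Request:
arm_command:
  moves: [0,-2.5,0,0,0,-1.5,0,0,0,-0.5,0,0,0,0,0,0]

```text
time: 5.17
ee_pos: [0.4662, 0.056, 0.2396]
eef_rot: [0.999, -0.042, -0.0, -0.0]
ft_force: [0.2, -0.4, -1.4]
width: 0.0228
grip_force: 30.0
```

```bash
python3 - <<'E'
from h import *
s,i,im=snap('wrist','w3'); print(s['ee_pos'],s['eef_rot'],s['ft_force'],s['width'],s['grip_force'],s['time'])
o=im[:,:,::-1][60:320,140:500]; o=cv2.resize(o,(792,572),interpolation=cv2.INTER_CUBIC); o=((o/255.)**.6*255).astype(np.uint8); cv2.imwrite('pics/c3.png',o)
E
```

```text
[0.4662046  0.05596025 0.23955319] [ 9.99097439e-01 -4.24771139e-02 -5.09619746e-05 -4.46911083e-06] [ 0.15459677 -0.36108721 -1.41925648] 0.022786123720499454 29.993962347507477 5.1667
```

View pics/c3.png

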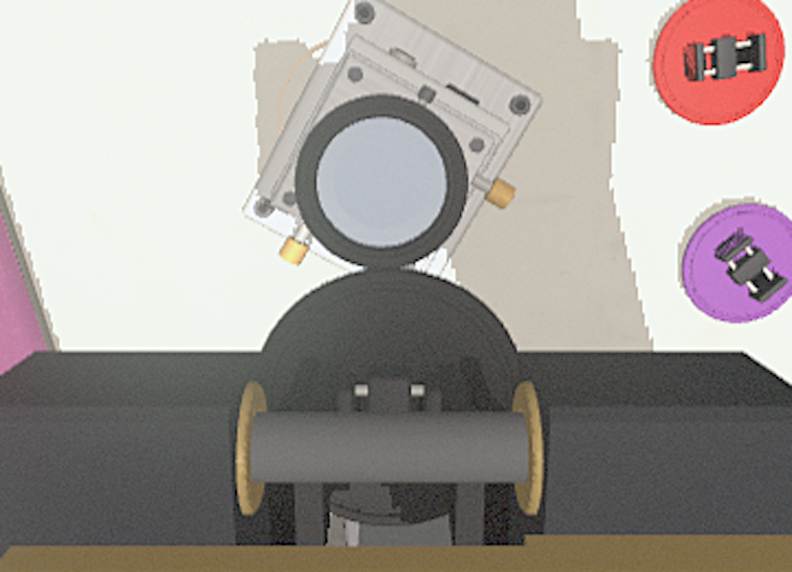

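```bash
cat > fit.py <<'E'
from h import *
from scipy.optimize import least_squares
g=cv2.GaussianBlur(cv2.cvtColor(cv2.imread('pics/w3.png'),cv2.COLOR_BGR2GRAY),(3,3),0).astype(float)
def circ(c,rr,z,a): return np.array([px('w3',[c[0]+rr*np.cos(t),c[1]+rr*np.sin(t),z]) for t in a])
def fit(c0,r0,z,ang,sign,freeR=True,w=.006):
    """radial edge (sign: gradient sign outwards) then circle fit on plane z"""
    P=[]
    for t in ang:
        rs=np.arange(r0-w,r0+w,.0002); q=np.array([px('w3',[c0[0]+x*np.cos(t),c0[1]+x*np.sin(t),z]) for x in rs]).astype(np.float32)
        pr=cv2.remap(g.astype(np.float32),q[:,0].reshape(1,-1),q[:,1].reshape(1,-1),cv2.INTER_LINEAR)[0]
        d=sign*(pr[5:]-pr[:-5]); k=d.argmax()
        if d[k]>12: P.append([c0[0]+rs[k+2]*np.cos(t),c0[1]+rs[k+2]*np.sin(t)])
    P=np.array(P)
    f=lambda x: np.hypot(P[:,0]-x[0],P[:,1]-x[1])-(x[2] if freeR else r0)
    s=least_squares(f,[*c0,r0][:3 if freeR else 2],loss='soft_l1',f_scale=.0005)
    return s.x,len(P),np.sqrt(np.mean(s.fun**2))
if __name__=='__main__':
    c0=pt('w3',313.4,142,.112)[:2]; print(c0)
    A=np.radians(np.arange(0,360,5))
    print('outer',fit(c0,.034,.112,A,1)); print('mouth',fit(c0,.0255,.112,A,-1)if 0 else fit(c0,.0255,.112,A,-1))
    print('outer far half',fit(c0,.034,.112,np.radians(np.arange(-100,101,5)),1,False))
    s=r.read_state(); z=s['ee_pos'][2]-.0017; print('tcp',s['ee_pos'])
    print('cap',fit(s['ee_pos'][:2],.033,z,np.radians(np.arange(-70,71,4)),1,False),fit(s['ee_pos'][:2],.033,z,np.radians(np.arange(-70,71,4)),1))
E
python3 fit.py
```

```text
[0.50638321 0.05555374]
outer (array([0.50522396, 0.05601409, 0.03379637]), 67, np.float64(0.0013013854684075323))
mouth (array([0.5056149 , 0.05601222, 0.02495506]), 72, np.float64(0.00016678653177968388))
outer far half (array([0.50494168, 0.0560275 ]), 41, np.float64(0.001653599566655569))
tcp [0.46627807 0.0545324  0.23945213]
cap (array([0.46587701, 0.0562993 ]), 35, np.float64(0.0019184317884771505)) (array([0.46669991, 0.05620373, 0.03233504]), 35, np.float64(0.001885652274540426))
```

```bash
python3 - <<'E'
from h import *
s,i,im=snap('wrist','w3'); print(s['ee_pos'],s['joint_vel'].round(3),s['time']); s=r.read_state(); print(s['ee_pos'],s['time'])
E
python3 fit.py
```

```text
[0.46627807 0.0545324  0.23945213] [ 0.018 -0.002  0.026  0.005  0.004  0.002  0.006] 5.2167
[0.4663094  0.05374965 0.23936381] 5.2667
[0.50641351 0.05401451]
outer (array([0.50530499, 0.05604906, 0.03372331]), 67, np.float64(0.0008702355898459207))
mouth (array([0.50555475, 0.05595174, 0.02493382]), 72, np.float64(0.0002113014819101704))
outer far half (array([0.5049514 , 0.05607276]), 41, np.float64(0.001107693547726087))
tcp [0.4663094  0.05374965 0.23936381]
cap (array([0.4659616 , 0.05489957]), 35, np.float64(0.0019027270706371729)) (array([0.46677494, 0.05482454, 0.03234974]), 35, np.float64(0.0018756628418718183))
```

Request:
arm_command:
  moves: [1.5,-0.2,0,0,1.5,-0.2,0,0,0.9,-0.15,0.5,0,0,0,2.0,0,0,0,2.5,0,0,0,2.0,0,0,0,1.5,0,0,0,0.4,0,0,0,0,0,0,0,0,0,0,0,0,0,0,0,0,0]

```text
time: 6.27
ee_pos: [0.5064, 0.0569, 0.1516]
eef_rot: [0.999, -0.044, 0.001, 0.0]
ft_force: [0.3, 0.3, -0.7]
width: 0.0227
grip_force: 30.0
```

```bash
python3 - <<'E'
from h import *
s=r.read_state(); print(s['time'],s['ee_pos'],s['eef_rot'],s['ft_force'],s['torque'],tool(s,[.5055,.0558,.133]))
E
```

```text
6.2667 [0.50637448 0.056919   0.15164335] [ 9.99039967e-01 -4.37987631e-02  9.00534472e-04  3.39861571e-05] [ 0.31952621  0.25652915 -0.72260404] [ 0.04762551  0.03031078 -0.04089705] [-0.08067987  0.1191437   1.86419177]
```

Request:
arm_command:
  moves: [-0.08,0.12,0.4,0,0,0,0.8,0,0,0,0.6,0,0,0,0.4,0,0,0,0.1,0,0,0,0,0,0,0,0,0,0,0,0,0]

```text
time: 6.93
ee_pos: [0.505, 0.056, 0.1278]
eef_rot: [0.999, -0.044, 0.0, -0.0]
ft_force: [-0.1, -0.2, -0.3]
width: 0.0226
grip_force: 30.0
```

```bash
cat > st.py <<'E'
from h import *
s=r.read_state(); print(s['time'],s['ee_pos'].round(4),'F',s['ft_force'].round(2),'T',s['torque'].round(3),'tilt',s['eef_rot'].round(4),'w',round(s['width'],4),'toaim',tool(s,[.5055,.0558,.133]).round(3))
E
python3 st.py
```

```text
6.9333 [0.505  0.056  0.1278] F [-0.09 -0.17 -0.34] T [ 0.028 -0.013  0.068] tilt [ 9.99e-01 -4.36e-02  2.00e-04 -0.00e+00] w 0.0226 toaim [ 0.052  0.018 -0.523]
```

Now I'll lower it gently in 1 mm steps towards the rim.

Request:
arm_command:
  moves: [0.05,0,0.1,0,0,0,0.1,0,0,0,0.1,0,0,0,0,0]

```text
time: 7.27
ee_pos: [0.5052, 0.0559, 0.1244]
eef_rot: [0.999, -0.044, -0.0, 0.0]
ft_force: [-0.5, 0.6, -1.4]
width: 0.0229
grip_force: 30.0
```

```bash
python3 st.py
```

```text
7.2667 [0.5052 0.0559 0.1244] F [-0.47  0.56 -1.38] T [ 0.049 -0.007  0.017] tilt [ 9.99e-01 -4.36e-02 -1.00e-04  0.00e+00] w 0.0229 toaim [ 0.029  0.007 -0.864]
```

Request:
arm_command:
  moves: [0,0,0.1,0,0,0,0.1,0,0,0,0,0]

```text
time: 7.52
ee_pos: [0.5052, 0.0559, 0.1223]
eef_rot: [0.999, -0.044, -0.0, 0.0]
ft_force: [-0.3, -0.2, -0.6]
width: 0.0226
grip_force: 30.0
```

```bash
python3 st.py
```

```text
7.5167 [0.5052 0.0559 0.1223] F [-0.35 -0.16 -0.64] T [ 0.011  0.024 -0.002] tilt [ 9.99e-01 -4.36e-02 -1.00e-04  0.00e+00] w 0.0226 toaim [ 0.031  0.006 -1.069]
```

Request:
arm_command:
  moves: [0,0,0.1,0,0,0,0.1,0,0,0,0.1,0,0,0,0.05,0,0,0,0,0]

```text
time: 7.93
ee_pos: [0.5054, 0.0559, 0.1192]
eef_rot: [0.999, -0.044, 0.0, 0.0]
ft_force: [-1.7, -0.7, 3.0]
width: 0.0226
grip_force: 30.0
```

```bash
python3 st.py
```

```text
7.9333 [0.5054 0.0559 0.1192] F [-1.67 -0.7   2.99] T [-0.044  0.282  0.023] tilt [ 9.99e-01 -4.36e-02  1.00e-04  1.00e-04] w 0.0226 toaim [ 0.012  0.01  -1.38 ]
```

Request:
arm_command:
  moves: [-0.03,0,0.08,0,0,0,0.08,0,0,0,0.06,0,0,0,0,0,0,0,0,0]

```text
time: 8.35
ee_pos: [0.5054, 0.0559, 0.1173]
eef_rot: [0.999, -0.044, 0.0, 0.0]
ft_force: [-1.0, -1.1, 6.3]
width: 0.0225
grip_force: 30.0
```

```bash
python3 st.py
```

```text
8.35 [0.5054 0.0559 0.1173] F [-0.99 -1.13  6.25] T [-0.071  0.351 -0.024] tilt [ 9.99e-01 -4.36e-02  5.00e-04  1.00e-04] w 0.0225 toaim [ 0.011  0.012 -1.566]
```

Request:
arm_command:
  moves: [0,0,0.08,0,0,0,0.06,0,0,0,0,0,0,0,0,0]

```text
time: 8.68
ee_pos: [0.5055, 0.0559, 0.1165]
eef_rot: [0.999, -0.044, 0.001, 0.0]
ft_force: [-3.3, -0.6, 12.0]
width: 0.0227
grip_force: 30.1
```

```bash
python3 st.py
```

```text
8.6833 [0.5055 0.0559 0.1165] F [-3.27 -0.57 12.  ] T [-0.184  1.013  0.044] tilt [ 9.99e-01 -4.37e-02  7.00e-04  2.00e-04] w 0.0227 toaim [-1.000e-03  1.500e-02 -1.647e+00]
```

Request:
arm_command:
  moves: [0,0,0,0,0,0,0,0,0,0,0.05,0,0,0,0,0]
  squeeze: 11

```text
time: 9.02
ee_pos: [0.5056, 0.0559, 0.1162]
eef_rot: [0.999, -0.044, 0.001, 0.0]
ft_force: [-4.9, -1.5, 14.0]
width: 0.0239
grip_force: 11.0
```

```bash
python3 st.py
```

```text
9.0167 [0.5056 0.0559 0.1162] F [-4.95 -1.5  14.02] T [-0.271  1.038 -0.037] tilt [ 9.99e-01 -4.37e-02  8.00e-04  2.00e-04] w 0.0239 toaim [-0.008  0.016 -1.676]
```

Request:
arm_command:
  moves: [-0.05,0,0,0,0,0,0.05,0,0,0,0,0]

```text
time: 9.27
ee_pos: [0.5056, 0.056, 0.116]
eef_rot: [0.999, -0.044, 0.001, 0.0]
ft_force: [-3.0, -1.8, 15.2]
width: 0.0237
grip_force: 11.0
```

```bash
python3 st.py
```

```text
9.2667 [0.5056 0.056  0.116 ] F [-3.03 -1.77 15.17] T [-0.318  0.823  0.02 ] tilt [ 9.99e-01 -4.37e-02  1.30e-03  2.00e-04] w 0.0237 toaim [-0.007  0.018 -1.695]
```

Request:
arm_command:
  moves: [-0.03,0,0.05,0,0,0,0,0,0,0,0,0]

```text
time: 9.52
ee_pos: [0.5057, 0.056, 0.1158]
eef_rot: [0.999, -0.044, 0.002, 0.0]
ft_force: [-3.6, -1.7, 16.6]
width: 0.0238
grip_force: 11.0
```

```bash
python3 st.py
```

```text
9.5167 [0.5057 0.056  0.1158] F [-3.56 -1.75 16.6 ] T [-0.37   0.636 -0.027] tilt [ 9.99e-01 -4.37e-02  1.70e-03  2.00e-04] w 0.0238 toaim [-0.01   0.017 -1.723]
```

Request:
arm_command:
  moves: [0,0,0,0,0,0,0,0,0,0,0,0,0,0,0,0]
  fingers: 45

```text
time: 9.85
ee_pos: [0.5056, 0.0564, 0.1154]
eef_rot: [0.999, -0.044, 0.002, -0.0]
ft_force: [-0.4, 1.2, 10.3]
width: 0.0373
grip_force: 5.4
```

```bash
python3 st.py
```

```text
9.85 [0.5056 0.0564 0.1154] F [-0.38  1.22 10.28] T [ 0.239  0.024 -0.045] tilt [ 9.99e-01 -4.36e-02  1.70e-03 -3.00e-04] w 0.0373 toaim [-0.002  0.063 -1.764]
```

Request:
arm_command:
  moves: [0,0,-0.1,0,0,0,-0.1,0,0,0,0,0,0,0,0,0]
  fingers: 60

```text
time: 10.18
ee_pos: [0.505, 0.0563, 0.1166]
eef_rot: [0.999, -0.044, 0.001, -0.0]
ft_force: [-0.5, 0.6, 5.6]
width: 0.0506
grip_force: 2.8
```

```bash
python3 st.py
```

```text
10.1833 [0.505  0.0563 0.1166] F [-0.55  0.58  5.63] T [ 0.063 -0.051  0.005] tilt [ 9.991e-01 -4.350e-02  1.000e-03 -1.000e-04] w 0.0506 toaim [ 0.054  0.04  -1.635]
```

Request:
arm_command:
  moves: [0,0,-0.1,0,0,0,-0.2,0,0,0,-0.5,0,0,0,-1.5,0,0,0,-2.5,0,0,0,-3.0,0,0,0,-3.0,0,-1.5,0,-1.0,0,-1.5,0,0,0,-1.0,0,0,0,0,0,0,0,0,0,0,0]
  fingers: 75

```text
time: 11.18
ee_pos: [0.4641, 0.0592, 0.2337]
eef_rot: [0.999, -0.044, -0.0, 0.0]
ft_force: [0.7, 0.8, 0.2]
width: 0.0653
grip_force: 0.0
```

```bash
python3 st.py; python3 - <<'E'
from h import *
s,i,im=snap('wrist','w4'); snap('scene','s4')
c=[.5055,.056,.1168]; u,v=map(int,px('w4',c)); print(u,v)
o=cv2.resize(im[max(0,v-60):v+60,u-65:u+65,::-1],(520,480),interpolation=cv2.INTER_CUBIC)
q=cv2.imread('pics/s4.png')[225:325,240:310]; q=cv2.resize(q,(280,480)if 0 else (280,400),interpolation=cv2.INTER_CUBIC); q=cv2.copyMakeBorder(q,0,80,0,0,0)
o=np.hstack([o,q]);cv2.imwrite('pics/c4.png',((o/255.)**.5*255).astype(np.uint8)); print(o.shape)
E
```

```text
11.1833 [0.4641 0.0592 0.2337] F [0.74 0.82 0.24] T [0.082 0.074 0.024] tilt [ 9.99e-01 -4.37e-02 -0.00e+00  4.00e-04] w 0.0653 toaim [ 4.152 -0.029 10.072]
316 141
(480, 800, 3)
```

View pics/c4.png

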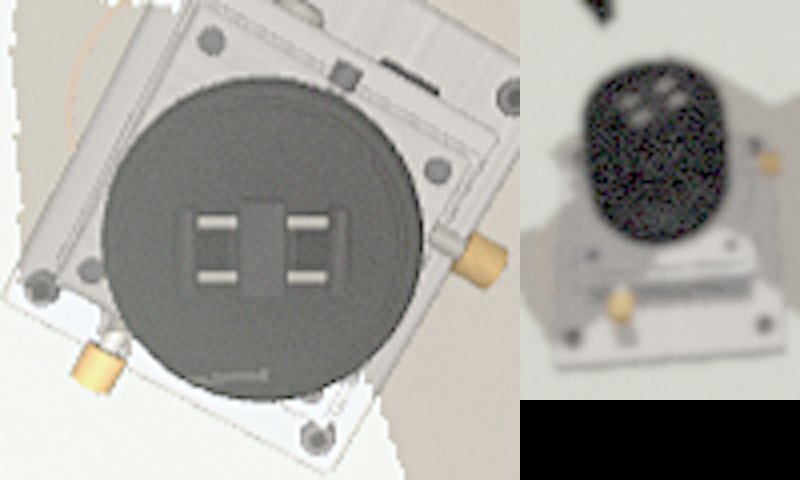

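The enlarged wrist view (left) shows the cap centred on the lens at about (262,238). The tabs are about 34 mm apart (columns 182 to 348), so they are fully sprung out. While I backed off, the force was 5.6 N at the latched height, which matches both lugs being under the rim.

```bash
python3 -c "
from bench import r
print(r.close_job())"
```

```text
the job is handed in; nothing more can be done
None
```

The larger cap is on the lens, pressed home and latched by both lugs, judging by the final picture and the force reading; I handed the job in at about 11 s, with a peak reading of about 17 N on the lens and the gripper clear.

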